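# Make up the mushroom order and show the big one on the video call

## Task

A customer on the tablet's video call has ordered three small mushrooms and the big one: put small mushrooms, one already lies there, into the green tray until it holds exactly three, crown up and flat on its floor, and leave the spare one on the counter. Then pick up the big mushroom and finish while holding it still in the air before the tablet: crown towards the screen and square to it, centred on the screen, the crown 15 cm from the glass. Do not touch the tablet or disturb the jar and the brush.

Things in the scene. Friction and masses are not known exactly. Their poses are not given: they have to be found in the camera images.
- tray: open green plastic tray, 210 (its x) by 140 (its y) by 28 mm high, walls and floor 5 mm thick, loose, 350 g, z up. Origin at the centre of its underside
- small1: small mushroom with the stem trimmed off, lying crown up: brown dome 47 mm across and 28 mm high, sides upright up to 17 mm, cream rim underneath, 25 g. Origin at the centre of its flat underside, z up through the crown. The four small ones are alike; one starts in the tray, three on the counter
- small2: small mushroom with the stem trimmed off, lying crown up: brown dome 47 mm across and 28 mm high, sides upright up to 17 mm, cream rim underneath, 25 g. Origin at the centre of its flat underside, z up through the crown. The four small ones are alike; one starts in the tray, three on the counter
- small3: small mushroom with the stem trimmed off, lying crown up: brown dome 47 mm across and 28 mm high, sides upright up to 17 mm, cream rim underneath, 25 g. Origin at the centre of its flat underside, z up through the crown. The four small ones are alike; one starts in the tray, three on the counter
- small4: small mushroom with the stem trimmed off, lying crown up: brown dome 47 mm across and 28 mm high, sides upright up to 17 mm, cream rim underneath, 25 g. Origin at the centre of its flat underside, z up through the crown. The four small ones are alike; one starts in the tray, three on the counter
- big: big mushroom standing on its crown, stem up: lighter brown cap 66 mm across and 26 mm thick, on top of it a cream round stem 18 mm across that rises to 68 mm, about 60 g. Origin at the centre of the crown (its lowest point as it stands), z along the stem away from the crown; the stem is free to grip from z = 30 to 68 mm
- crown (a point): centre of the big mushroom's crown, the point that faces the counter at the start (the origin of big)
- stem_end (a point): cut end of the big mushroom's stem, 68 mm from the crown
- tablet: tablet on a low aluminium stand, leaning back: its screen looks up and towards the robot, the normal 40 degrees from vertical. 205 (its y) by 125 (its x) by 9 mm, origin at the centre of the screen's glass, about 60 mm above the counter, z straight out of the screen, x towards its upper edge; the lit screen shows a white ring round its centre. It is fixed
- jar: amber glass jar with a brass lid, 64 mm across and 100 mm high, loose; to be left alone. Origin at the centre of its underside
- brush: hand brush lying on the counter, loose; to be left alone. Its handle lies to its -x
There are look-alikes about, which are no part of the job. What is shaped like the small1 but purple is not meant. What is shaped like the small4 but purple is not meant.

How it is judged:
On the way, in this order (a step that is already met when the one before it is completed fails the run):
1. exactly three small mushrooms lie crown up on the tray's floor, let go, the fourth on the counter (((((x of small1 in the frame of tray above 0.105 m or x of small1 in the frame of tray below -0.105 m or y of small1 in the frame of tray above 0.07 m or y of small1 in the frame of tray below -0.07 m) and height (world z) of small1 below 0.03 m) and (x of small2 in the frame of tray between -0.1 and 0.1 m and y of small2 in the frame of tray between -0.065 and 0.065 m and z of small2 in the frame of tray below 0.014 m and angle between small2's own z axis and vertical below 0.3 rad) and (x of small3 in the frame of tray between -0.1 and 0.1 m and y of small3 in the frame of tray between -0.065 and 0.065 m and z of small3 in the frame of tray below 0.014 m and angle between small3's own z axis and vertical below 0.3 rad) and (x of small4 in the frame of tray between -0.1 and 0.1 m and y of small4 in the frame of tray between -0.065 and 0.065 m and z of small4 in the frame of tray below 0.014 m and angle between small4's own z axis and vertical below 0.3 rad)) or (((x of small2 in the frame of tray above 0.105 m or x of small2 in the frame of tray below -0.105 m or y of small2 in the frame of tray above 0.07 m or y of small2 in the frame of tray below -0.07 m) and height (world z) of small2 below 0.03 m) and (x of small1 in the frame of tray between -0.1 and 0.1 m and y of small1 in the frame of tray between -0.065 and 0.065 m and z of small1 in the frame of tray below 0.014 m and angle between small1's own z axis and vertical below 0.3 rad) and (x of small3 in the frame of tray between -0.1 and 0.1 m and y of small3 in the frame of tray between -0.065 and 0.065 m and z of small3 in the frame of tray below 0.014 m and angle between small3's own z axis and vertical below 0.3 rad) and (x of small4 in the frame of tray between -0.1 and 0.1 m and y of small4 in the frame of tray between -0.065 and 0.065 m and z of small4 in the frame of tray below 0.014 m and angle between small4's own z axis and vertical below 0.3 rad)) or (((x of small3 in the frame of tray above 0.105 m or x of small3 in the frame of tray below -0.105 m or y of small3 in the frame of tray above 0.07 m or y of small3 in the frame of tray below -0.07 m) and height (world z) of small3 below 0.03 m) and (x of small1 in the frame of tray between -0.1 and 0.1 m and y of small1 in the frame of tray between -0.065 and 0.065 m and z of small1 in the frame of tray below 0.014 m and angle between small1's own z axis and vertical below 0.3 rad) and (x of small2 in the frame of tray between -0.1 and 0.1 m and y of small2 in the frame of tray between -0.065 and 0.065 m and z of small2 in the frame of tray below 0.014 m and angle between small2's own z axis and vertical below 0.3 rad) and (x of small4 in the frame of tray between -0.1 and 0.1 m and y of small4 in the frame of tray between -0.065 and 0.065 m and z of small4 in the frame of tray below 0.014 m and angle between small4's own z axis and vertical below 0.3 rad)) or (((x of small4 in the frame of tray above 0.105 m or x of small4 in the frame of tray below -0.105 m or y of small4 in the frame of tray above 0.07 m or y of small4 in the frame of tray below -0.07 m) and height (world z) of small4 below 0.03 m) and (x of small1 in the frame of tray between -0.1 and 0.1 m and y of small1 in the frame of tray between -0.065 and 0.065 m and z of small1 in the frame of tray below 0.014 m and angle between small1's own z axis and vertical below 0.3 rad) and (x of small2 in the frame of tray between -0.1 and 0.1 m and y of small2 in the frame of tray between -0.065 and 0.065 m and z of small2 in the frame of tray below 0.014 m and angle between small2's own z axis and vertical below 0.3 rad) and (x of small3 in the frame of tray between -0.1 and 0.1 m and y of small3 in the frame of tray between -0.065 and 0.065 m and z of small3 in the frame of tray below 0.014 m and angle between small3's own z axis and vertical below 0.3 rad))) and contact force between the fingers and small1 below 0.2 N and contact force between the fingers and small2 below 0.2 N and contact force between the fingers and small3 below 0.2 N and contact force between the fingers and small4 below 0.2 N and linear speed of each of small1, small2, small3, small4 below 0.03 m/s), for 0.2 s.
2. the big mushroom is held before the tablet, crown to the screen (x of crown in the frame of tablet between -0.03 and 0.03 m and y of crown in the frame of tablet between -0.03 and 0.03 m and z of crown in the frame of tablet between 0.12 and 0.18 m and z of stem_end in the frame of tablet above 0.175 m and angle between the z axis of big and the z axis of tablet, either way round below 0.26 rad and contact force between the fingers and big above 0.8 N and contact force between big and tablet below 0.1 N and height (world z) of crown above 0.1 m and linear speed of big below 0.03 m/s), for 0.2 s.
At the end, for the whole second after the job is handed in: Three small mushrooms lie flat in the tray, crown up, let go; the fourth is on the counter. The fingers hold the big one still, crown 120 to 180 mm from the screen and within 30 mm of its centre line along each screen axis, stem pointing away within 15 degrees of the normal (all of step 1 and all of step 2); the arm keeps its last pose, push and grip.
It fails at once if the jar or the brush is disturbed (moved over 25 mm) (distance of any of jar, brush from where it was at the start of the episode above 0.025 m).
It fails at once if the tablet is touched (contact force between tablet and the arm above 1 N or contact force between tablet and the fingers above 1 N or contact force between tablet and big above 1 N).
It also fails if it takes over 72 s, if anything falls off the work surface, if the arm or the gripper's body presses on something with over 40 N, if the wrist force passes 120 N, or if a joint passes its speed limit or range.

## Robot

A 6-joint arm with a two-finger parallel gripper is mounted at the origin on the work surface. World frame = base frame: x ahead of the robot, y to its left, z up, the work surface at z = 0. Lengths are in m, angles in rad, forces in N, time in s.
With the tool pointing down it reaches from about 0.275 to 0.75 m from the base axis. Payload 10.2 kg.
Tool frame: the origin (TCP) lies midway between the tips of the shut fingers; the grasp point (between the pads) lies 19 mm behind it; z points along the fingers, y is the line along which they close (so a half turn about z gives the same grasp; the last joint's range is limited). The gripper opens to 88 mm and grips with 3 to 60 N. Pads are 18 mm wide; open, the fingers measure 123 mm over their backs; the gripper's body (75 mm by 187 mm) begins 45 mm behind the grasp point.
Start: joints at [-1.383, 0.313, 1.498, -0, 1.331, -0.223], TCP at [0.21, -0.481, 0.202] pointing down, gripper open.
Joint ranges: [-2.94, 2.94], [-0.97, 2.17], [0.19, 2.56], [-1.23, 4.37], [0.02, 3.11], [-2.88, 2.88]. Speed limits (rad/s): [2.39, 2.39, 3.01, 3.14, 3.14, 3.14].

## Interface

Orientations are given as a rotation vector (axis times angle).
In Python, from bench import telemetry, snapshot, workorder, cut_out gives the robot as it stands.
- The arm moves only by the tool arm_command, never from a script. Its argument "rows" is a list of rows, each a list of 5 numbers: the opening, from 0 (shut) to 1 (fully open), then the shift along the tool's x, y, z in units of 30 mm (1.0 is 30 mm), then the turn about the tool's z in units of 0.12 rad (1.0 is 0.12 rad). In form: [[claw, tx, ty, tz, twist], ...]. A call has 1 to 20 rows; each row shifts and turns the commanded pose from where the row before left it, along the tool's axes as they then stand; what a row does not reach is not made up. A row lasts 1/10 s, in which the tool goes at most 50 mm and 8.59 degrees, less where a joint would pass 70% of its speed; a pose out of reach is approached as far as the arm can. A call with a number of a shift or a turn outside -1 to 1 is refused whole. A call with a gripper value outside its range is refused whole. The fingers move at their own pace and stop on an object; "force" is the grip in N (left out, the last holds). Time passes only in rows, so rows that do not move let the fingers close. It gives the time, the measured TCP pose, the force, the opening and the grip force at its end, in the units of the state.
- telemetry.get_obs(): the state, without advancing time (a new reading comes with each control period).
- snapshot(name): name is "scene" or "top" or "wrist"; returns a dict with "pixels" (400x640x3 uint8, blue, green, red), "z_map" (400x640 float32, m along the optical axis (not along the pixel's ray), 0 where there is no reading), "fov_y" (degrees; the focal length in pixels is half the picture's height over the tangent of half this angle, whatever the lens; pixels are square), "cx", "cy" (the principal point, pixels), "k1" (the pictures are not rectified: a ray, as slopes to the right and down, at radius r is drawn at 1 + k1 r^2 times it, then the intrinsics apply), "view" (4x4, takes a point from world to camera coordinates). Camera axes: x right, y up, looking along -z (the intrinsics and any distortion apply to the point x, -y, -z); pixel columns grow to the right and rows downward; lengths in m; the calibration is good to about 2 mm. A picture is of the moment at which its call begins.
- workorder.close_job(): hands the job in; it is judged then, once.
Trained networks look in a picture, given as the dict that the camera call returned (one of the last four; its "shot" number tells which), for a name from the list of things; names that differ only in an ending like _2 or _b are one class to them, and where a whole thing is asked for, a point or a joint stands for the part that bears it (a point fixed in the world has none). Each returns a list of dicts, best first, with "confidence" (0 to 1); they miss things now and then, are a little off and sometimes report something else, mostly with a low value. They report only what shows in the picture. A call takes as long as a camera call. They do not tell look-alikes from the thing itself.
- cut_out(label, picture): "region" (400x640 bool, what is visible of it) and "xy" ([column, row] in pixels, amid what is visible of it).
The state is a dict: "time": time; "joint_positions": joint angles; "joint_velocities": joint speeds; "joint_efforts": joint torques, N m; "eef_pos": TCP position; "tcp_rot": TCP orientation; "force": force on the tool from outside, world axes, zero at the start; "torque": the same for the moment, N m; "gripper_width": finger opening in m; "gripper_force": force on a finger pad.
Only numpy, scipy, OpenCV 4.12 (cv2) and the standard library are available. Lean on these libraries where they do the work, as an engineer would, in place of code of your own. Each camera call takes 0.05 s, during which the arm holds its last target. There are 200 camera calls.

## Working session

There is one attempt and no reset: what is moved stays moved. The work goes in short steps, Python scripts to look and compute and a tool call to move; the robot and the scene stay as the last step left them, time stands still between calls to the robot, and variables do not carry over. Pictures are saved under pics/ and viewed, at most 10 in all, crops included, and the job is handed in when it is done.

Besides the shell and the picture viewer there is one more tool, called after ">>>" by a JSON object that holds its "op" and its "data", one argument or row to a line. arm_command: Moves the arm, as the interface text tells. Its arguments: {"type":"object","properties":{"rows":{"type":"array","items":{"type":"array","items":{"type":"number"}}},"force":{"type":"number"}},"required":["rows"]}

```bash
mkdir -p pics; cat > h.py <<'E'
import numpy as np, cv2
from bench import telemetry, snapshot, workorder, cut_out
def cloud(p):
    H,W=p["z_map"].shape; f=H/2/np.tan(np.radians(p["fov_y"])/2)
    K=np.array([[f,0,p["cx"]],[0,f,p["cy"]],[0,0,1]])
    u,v=np.meshgrid(np.arange(W),np.arange(H))
    pts=np.stack([u,v],-1).reshape(-1,1,2).astype(np.float64)
    s=cv2.undistortPoints(pts,K,np.array([p["k1"],0,0,0,0.]),).reshape(H,W,2)
    z=p["z_map"].astype(float)
    c=np.stack([s[...,0]*z,-s[...,1]*z,-z,np.ones_like(z)],-1)
    w=(c@np.linalg.inv(p["view"]).T)[...,:3]
    w[z==0]=np.nan
    return w
E
python3 - <<'E'
from h import *
o=telemetry.get_obs(); print({k:np.round(v,3) for k,v in o.items()})
for n in ["top","scene"]:
    p=snapshot(n); cv2.imwrite(f"pics/{n}0.png",p["pixels"]); w=cloud(p)
    print(n,np.round(np.linalg.inv(p["view"])[:3,3],2),p["fov_y"],p["k1"])
    for l in ["tray","small1","big","tablet","jar","brush"]:
        for d in cut_out(l,p):
            m=d["region"]; q=w[m]; q=q[~np.isnan(q[:,0])]
            if len(q)==0: continue
            print(l,round(d["confidence"],2),np.round(d["xy"]),m.sum(),"med",np.round(np.median(q,0),3),"lo",np.round(np.percentile(q,2,0),3),"hi",np.round(np.percentile(q,98,0),3),"bgr",np.median(p["pixels"][m],0))
E
```

```text
{'time': np.float64(0.0), 'joint_positions': array([-1.383,  0.313,  1.498, -0.   ,  1.331, -0.223]), 'joint_velocities': array([ 0.002,  0.001,  0.   ,  0.001, -0.   , -0.   ]), 'joint_efforts': array([ 0.0000e+00, -4.0221e+01, -2.5227e+01,  6.9000e-02,  3.5000e-02,
       -0.0000e+00]), 'eef_pos': array([ 0.21 , -0.481,  0.201]), 'tcp_rot': array([-3.074, -0.641, -0.   ]), 'force': array([ 1.036,  0.156, -0.342]), 'torque': array([0.014, 0.078, 0.028]), 'gripper_force': np.float64(0.0), 'gripper_width': np.float64(0.088)}
top [0.42 0.07 1.17] 55.87650342073653 -0.031254095335345435
tray 0.94 [252. 216.] 3137 med [0.5   0.255 0.006] lo [0.403 0.185 0.001] hi [0.608 0.329 0.03 ] bgr [ 62. 134.  53.]
small1 0.75 [245. 194.] 183 med [0.569 0.278 0.029] lo [0.55  0.259 0.009] hi [0.591 0.298 0.036] bgr [32. 58. 83.]
small1 0.7 [323. 230.] 186 med [0.46  0.039 0.024] lo [0.44  0.018 0.015] hi [0.482 0.06  0.031] bgr [31. 56. 88.]
small1 0.69 [382. 235.] 197 med [ 0.447 -0.135  0.025] lo [ 0.426 -0.158  0.004] hi [ 0.468 -0.115  0.031] bgr [30. 55. 88.]
small1 0.56 [209. 209.] 223 med [0.
[... 1630 characters left out ...]
ed [ 0.613 -0.183  0.017] lo [ 0.571 -0.226 -0.002] hi [ 0.631 -0.169  0.028] bgr [39. 54. 84.]
small1 0.36 [270. 239.] 670 med [0.75  0.13  0.083] lo [0.678 0.02  0.029] hi [0.797 0.211 0.099] bgr [79.  73.  70.5]
big 0.83 [270. 157.] 262 med [ 0.47  -0.303  0.025] lo [ 0.408 -0.381 -0.001] hi [ 0.496 -0.278  0.065] bgr [ 88.5 107.5 119. ]
tablet 0.7 [269. 240.] 723 med [0.75  0.129 0.082] lo [0.674 0.019 0.025] hi [0.799 0.212 0.099] bgr [80. 74. 80.]
jar 0.69 [202. 162.] 645 med [ 0.716 -0.324  0.065] lo [ 0.683 -0.366  0.007] hi [ 0.74  -0.312  0.101] bgr [ 83.  99. 109.]
brush 0.88 [465. 303.] 921 med [0.47  0.522 0.018] lo [0.361 0.473 0.   ] hi [0.535 0.557 0.023] bgr [139. 138. 139.]
```

```bash
python3 - <<'E'
from h import *
p=snapshot("top"); w=cloud(p); im=p["pixels"]
cv2.imwrite("pics/top_crop.png",cv2.resize(im[100:300,130:480],None,fx=2.25,fy=2.25,interpolation=cv2.INTER_CUBIC))
d=cut_out("tray",p)[0]; m=d["region"]
g=w[m]; g=g[~np.isnan(g[:,0])]; g=g[g[:,2]>0.02]
r=cv2.minAreaRect((g[:,:2]*1000).astype(np.float32)); print("tray rect mm",r)
d=[x for x in cut_out("tablet",p)][0]; m=d["region"]
m=cv2.erode(m.astype(np.uint8),np.ones((3,3)))>0
q=w[m]; q=q[~np.isnan(q[:,0])]; q=q[q[:,2]>0.015]
# robust plane fit
s=q
for i in range(5):
    c=s.mean(0); n=np.linalg.svd(s-c)[2][2]; n*=np.sign(n[2]); e=(q-c)@n; s=q[abs(e)<0.004]
print("plane",n,np.degrees(np.arccos(n[2])),"yaw",np.degrees(np.arctan2(n[1],n[0])),len(s),len(q))
yx=np.cross(n,[0,0,1]);ydir=yx/np.linalg.norm(yx);xdir=np.cross(ydir,n)
ab=np.stack([(s-c)@xdir,(s-c)@ydir],-1)
r=cv2.minAreaRect((ab*1000).astype(np.float32)); print("tablet rect",r)
ctr=c+r[0][0]/1000*xdir+r[0][1]/1000*ydir
print("ctr",ctr,"xdir",xdir,"ydir",ydir)
E
```

```text
tray rect mm ((504.828125, 257.7609558105469), (210.1236114501953, 140.7947235107422), 6.563512325286865)
plane [-0.62114667 -0.16184842  0.76679978] 39.9326249957578 yaw -165.39552300708132 2257 2362
tablet rect ((-2.0458450317382812, -0.3641510009765625), (120.35877227783203, 197.40834045410156), 0.056625571101903915)
ctr [0.72765855 0.10377424 0.06259649] xdir [0.74202407 0.19334471 0.64188636] ydir [-0.25214497  0.96768947  0.        ]
```

View pics/top_crop.png

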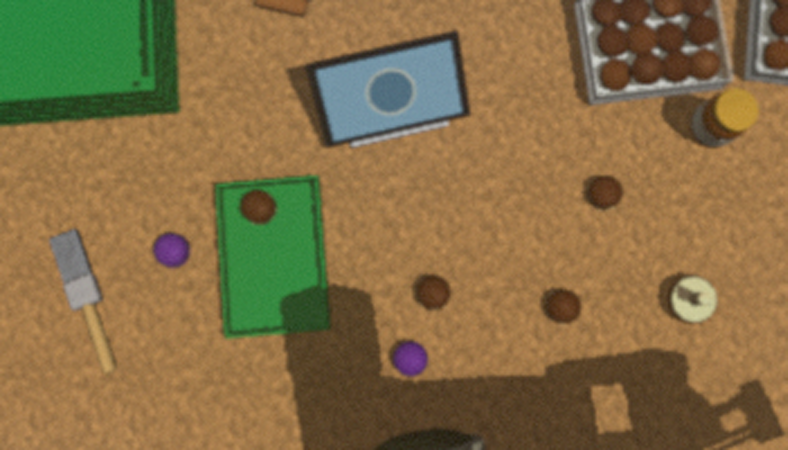

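The crop shows the tray at (272,255) with one brown mushroom at (258,206), and the tablet at (390,92). The big mushroom stands at (693,300).

Small candidates:
- **Brown:** crop (432,292), (562,305) and (604,191). These fit the description.
- **Purple:** crop (171,250) and (410,358). These are the look-alikes.

The brown ones among the crates at the upper right sit in packaging and are only scenery. I'll take (562,305) and (432,292) and leave (604,191) as the spare.

>>> {"op": "arm_command", "data": {
  "rows": [
    [1, 0.987, -0.615, 0.28, 0],
    [1, 0.987, -0.615, 0.28, 0],
    [1, 0.987, -0.615, 0.28, 0],
    [1, 0.987, -0.615, 0.28, 0],
    [1, 0.987, -0.615, 0.28, 0],
    [1, 0.987, -0.615, 0.28, 0],
    [1, 0.987, -0.615, 0.28, 0],
    [1, 0.987, -0.615, 0.28, 0],
    [1, 0.987, -0.615, 0.28, 0],
    [1, 0.987, -0.615, 0.28, 0],
    [1, 0.987, -0.615, 0.28, 0],
    [1, 0.987, -0.615, 0.28, 0]
  ],
  "force": 10
}}

```text
time: 2.05
eef_pos: [0.4477, -0.1352, 0.1008]
tcp_rot: [3.075, 0.641, 0.001]
force: [-0.2, -0.4, -0.2]
gripper_width: 0.0881
gripper_force: 0.0
```

>>> {"op": "arm_command", "data": {
  "rows": [
    [1, 0, 0, 0, -1],
    [1, 0, 0, 0, -1],
    [1, 0, 0, 0, -1],
    [1, 0, 0, 0, -1],
    [1, 0, 0, 0, -1],
    [1, 0, 0, 0, -1],
    [1, 0, 0, 0, -1],
    [1, 0, 0, 0, -1],
    [1, 0, 0, 0, -1],
    [1, 0, 0, 0, -1],
    [1, 0, 0, 0, -0.62],
    [1, 0, 0, 0, 0]
  ]
}}

```text
time: 3.25
eef_pos: [0.447, -0.1365, 0.1011]
tcp_rot: [2.09, 2.345, 0.0]
force: [0.0, 0.2, 0.0]
gripper_width: 0.0881
gripper_force: 0.0
```

```bash
cat > d.py <<'E'
import sys
from h import *
from scipy.spatial.transform import Rotation as Ro
o=telemetry.get_obs(); R=Ro.from_rotvec(o["tcp_rot"]).as_matrix()
print("t",round(float(o["time"]),2),"pos",np.round(o["eef_pos"],4),"tool y ang",round(np.degrees(np.arctan2(R[1,1],R[0,1])),1),"z",np.round(R[:,2],3),"w",round(float(o["gripper_width"]),4),"gf",round(float(o["gripper_force"]),2),"F",np.round(o["force"],1),"j",np.round(o["joint_positions"],2))
for a in sys.argv[1:]:
    t=np.array([float(v) for v in a.split(",")]); print(a,"-> units",np.round(R.T@(t-o["eef_pos"])/0.03,3))
E
python3 d.py 0.447,-0.136,0.005
python3 - <<'E'
from h import *
for n in ["top","wrist"]:
  p=snapshot(n); w=cloud(p)
  for d in cut_out("small1",p):
    m=d["region"]; q=w[m]; q=q[~np.isnan(q[:,0])]
    if len(q): print(n,round(d["confidence"],2),np.round(d["xy"]),m.sum(),np.round(np.percentile(q,2,0),3),np.round(np.percentile(q,98,0),3),np.median(p["pixels"][m],0))
E
```

```text
t 3.25 pos [ 0.447  -0.1365  0.1011] tool y ang 6.6 z [ 0. -0. -1.] w 0.0881 gf 0.0 F [0.  0.2 0. ] j [-0.55  0.3   1.8   0.    1.04 -0.66]
0.447,-0.136,0.005 -> units [0.016 0.    3.202]
top 0.75 [207. 210.] 183 [0.488 0.375 0.007] [0.53  0.414 0.03 ] [117.  54.  98.]
top 0.67 [310. 258.] 164 [0.352 0.049 0.018] [0.393 0.085 0.031] [119.  51.  98.]
top 0.56 [398. 184.] 238 [ 0.582 -0.218 -0.002] [ 0.631 -0.172  0.031] [35. 58. 90.]
top 0.5 [320. 229.] 177 [0.439 0.019 0.017] [0.481 0.06  0.031] [23. 39. 56.]
top 0.44 [242. 193.] 211 [0.55  0.258 0.005] [0.594 0.301 0.036] [32. 59. 79.]
wrist 0.75 [463. 260.] 1446 [ 0.584 -0.209  0.003] [ 0.622 -0.173  0.028] [ 47.  77. 117.]
wrist 0.75 [359.  12.] 1160 [0.443 0.014 0.003] [0.482 0.029 0.026] [24. 39. 57.]
wrist 0.65 [320. 199.] 1896 [ 0.428 -0.158  0.004] [ 0.469 -0.117  0.028] [ 53.  85. 125.]
```

>>> {"op": "arm_command", "data": {
  "rows": [
    [1, 0.02, 0, 0.8, 0],
    [1, 0, 0, 0.8, 0],
    [1, 0, 0, 0.8, 0],
    [1, 0, 0, 0.5, 0],
    [1, 0, 0, 0.3, 0],
    [1, 0, 0, 0, 0],
    [0.3, 0, 0, 0, 0],
    [0.3, 0, 0, 0, 0],
    [0.3, 0, 0, 0, 0],
    [0.3, 0, 0, 0, 0],
    [0.3, 0, 0, 0, 0],
    [0.3, 0, 0, 0, 0]
  ],
  "force": 10
}}

```text
time: 4.65
eef_pos: [0.447, -0.1359, 0.0051]
tcp_rot: [2.091, 2.345, 0.0]
force: [0.1, -0.4, -0.2]
gripper_width: 0.0422
gripper_force: 0.0
```

>>> {"op": "arm_command", "data": {
  "rows": [
    [0.3, 0, 0, -0.5, 0],
    [0.3, 0, 0, -0.8, 0],
    [0.3, 0, 0, -0.8, 0],
    [0.3, 0, 0, -0.5, 0],
    [0.3, 0, 0, 0, 0]
  ]
}}

```text
time: 5.15
eef_pos: [0.4478, -0.1364, 0.0846]
tcp_rot: [2.088, 2.342, 0.001]
force: [-0.2, 0.4, -0.8]
gripper_width: 0.0263
gripper_force: 0.0
```

```bash
python3 d.py 0.4637,0.2231,0.08
```

```text
t 5.15 pos [ 0.4478 -0.1364  0.0846] tool y ang 6.6 z [ 0.003 -0.002 -1.   ] w 0.0263 gf 0.0 F [-0.2  0.4 -0.8] j [-0.55  0.32  1.82 -0.    0.99 -0.66]
0.4637,0.2231,0.08 -> units [11.844  1.894  0.132]
```

```bash
python3 - <<'E'
from h import *
for n in ["top","wrist"]:
  p=snapshot(n); w=cloud(p); cv2.imwrite(f"pics/{n}1.png",p["pixels"])
  for d in cut_out("small1",p):
    m=d["region"]; q=w[m]; q=q[~np.isnan(q[:,0])]
    if len(q): print(n,round(d["confidence"],2),np.round(d["xy"]),m.sum(),np.round(np.percentile(q,2,0),3),np.round(np.percentile(q,98,0),3),np.median(p["pixels"][m],0))
E
```

```text
top 0.76 [245. 194.] 183 [0.551 0.259 0.014] [0.592 0.3   0.036] [30. 57. 82.]
top 0.48 [399. 188.] 210 [ 0.583 -0.218  0.   ] [ 0.627 -0.172  0.031] [34. 56. 89.]
top 0.48 [314. 260.] 170 [0.352 0.049 0.019] [0.391 0.088 0.031] [119.  51.  98.]
top 0.44 [207. 212.] 187 [0.488 0.376 0.007] [0.53  0.415 0.031] [116.  54.  98.]
wrist 0.93 [474. 267.] 1338 [ 0.583 -0.202  0.002] [ 0.623 -0.173  0.028] [ 48.   78.5 117. ]
wrist 0.71 [363.   9.] 920 [0.444 0.014 0.003] [0.48  0.025 0.025] [25. 40. 57.]
wrist 0.62 [322. 207.] 2210 [ 0.428 -0.159  0.002] [ 0.469 -0.116  0.028] [ 55.  87. 129.]
```

View pics/wrist1.png

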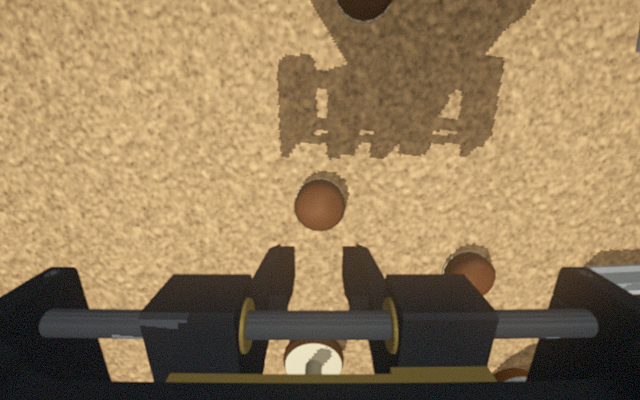

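```bash
python3 - <<'E'
from h import *
from scipy.spatial.transform import Rotation as Ro
p=snapshot("wrist"); w=cloud(p)
o=telemetry.get_obs(); R=Ro.from_rotvec(o["tcp_rot"]).as_matrix()
t=(w-o["eef_pos"])@R*1000
V=p["view"]; f=200/np.tan(np.radians(p["fov_y"])/2)
for P in [o["eef_pos"],[.449,-.137,.014],o["eef_pos"]-R[:,2]*.019]:
    c=V@np.append(P,1); x,y=c[0]/-c[2],-c[1]/-c[2]; k=1+p["k1"]*(x*x+y*y); print(np.round([p["cx"]+f*x*k,p["cy"]+f*y*k]))
print("cam in tool",np.round((np.linalg.inv(V)[:3,3]-o["eef_pos"])@R,3),"fov",p["fov_y"])
for (u,v) in [(280,250),(285,250),(290,255),(290,270),(288,290),(270,255),(265,270),(275,265),(345,252),(355,250),(350,270),(348,290)]:
    print(u,v,np.round(t[v,u],1))
m=(t[...,2]>-45)&(t[...,2]<12)&(abs(t[...,1])<60)&(abs(t[...,0])<30)
q=t[m]; print(len(q)); 
for a,b in [(-45,-30),(-30,-20),(-20,-10),(-10,0),(0,12)]:
    s=q[(q[:,2]>=a)&(q[:,2]<b)]
    if len(s): print(a,b,len(s),"x",s[:,0].min().round(1),s[:,0].max().round(1),"y",np.sort(s[s[:,1]>0,1])[[0,-1]] if (s[:,1]>0).any() else "",np.sort(s[s[:,1]<0,1])[[0,-1]] if (s[:,1]<0).any() else "")
E
```

```text
[318. 233.]
[321. 204.]
[318. 245.]
cam in tool [ 0.08   0.    -0.183] fov 68.94362521172687
280 250 [  8.  -20.3 -41.1]
285 250 [  8.2 -17.6 -41.4]
290 255 [  7.8 -14.4 -46.3]
290 270 [  5.9 -13.4 -58.1]
288 290 [ -1.5 -14.1 -63.9]
270 255 [  9.8 -24.2 -50.2]
265 270 [  9.9 -24.2 -64.9]
275 265 [  8.1 -20.8 -57.2]
345 252 [  8.1  14.6 -43.6]
355 250 [  8.6  20.  -42.3]
350 270 [  8.2  15.3 -62. ]
348 290 [ -2.9  14.7 -61.9]
413
-45 -30 413 x -10.0 10.2 y [13.61846144 27.08327918] [-26.47889973 -12.65005967]
```

```bash
python3 - <<'E'
from h import *
o=telemetry.get_obs(); e=o["eef_pos"]
for n in ["scene","top"]:
  p=snapshot(n); w=cloud(p)
  m=(np.hypot(w[...,0]-e[0],w[...,1]-e[1])<0.05)&(w[...,2]>0.04)
  q=w[m]; print(n,m.sum(),np.round(np.percentile(q,[0,1,5,25],axis=0),3), np.round(np.sort(q[:,2])[:12],3))
  if n=="scene":
    r,c=np.where(m); print(r.min(),r.max(),c.min(),c.max()); r0,c0=max(r.max()-70,0),max(int(c.mean())-60,0)
    cv2.imwrite("pics/s1.png",cv2.resize(p["pixels"][r0:r0+100,c0:c0+130],None,fx=5,fy=5,interpolation=cv2.INTER_CUBIC)); print(r0,c0)
E
```

```text
scene 1545 [[ 0.398 -0.185  0.118]
 [ 0.404 -0.18   0.123]
 [ 0.411 -0.168  0.137]
 [ 0.431 -0.141  0.204]] [0.118 0.118 0.118 0.119 0.119 0.12  0.12  0.12  0.12  0.12  0.12  0.121]
41 153 291 326
83 247
top 1729 [[ 0.397 -0.185  0.284]
 [ 0.4   -0.182  0.373]
 [ 0.406 -0.175  0.384]
 [ 0.423 -0.155  0.399]] [0.284 0.31  0.311 0.326 0.363 0.366 0.366 0.368 0.368 0.368 0.369 0.37 ]
```

View pics/s1.png

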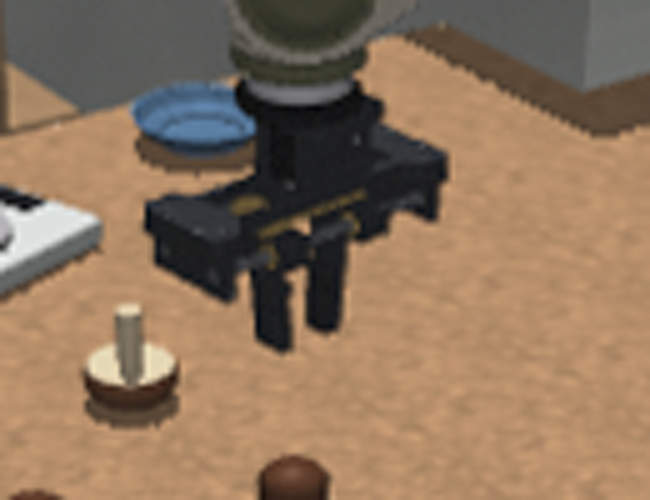

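The close-up shows the fingertips well above where the telemetry puts the TCP: tips at z≈0.12–0.125, reported 0.085. So the reported TCP reads about 38 mm too low, and the fingers closed above the mushroom, which hasn't moved. I'll go lower and re-measure.

>>> {"op": "arm_command", "data": {
  "rows": [
    [1, 0, 0, 0, 0],
    [1, 0, 0, 0, 0],
    [1, 0, 0, 0, 0],
    [1, 0, 0, 0, 0],
    [1, 0, 0, 0.3, 0],
    [1, 0, 0, 0.8, 0],
    [1, 0, 0, 0.8, 0],
    [1, 0, 0, 0.8, 0],
    [1, 0, 0, 0.5, 0],
    [1, 0, 0, 0.2, 0],
    [1, 0, 0, 0, 0]
  ],
  "force": 10
}}

```text
time: 6.6
eef_pos: [0.4465, -0.1356, -0.0196]
tcp_rot: [-2.09, -2.344, 0.0]
force: [-0.8, 0.0, -1.2]
gripper_width: 0.0881
gripper_force: 0.0
```

```bash
python3 d.py; python3 - <<'E'
from h import *
from scipy.spatial.transform import Rotation as Ro
o=telemetry.get_obs(); e=o["eef_pos"]; R=Ro.from_rotvec(o["tcp_rot"]).as_matrix()
for n in ["scene","wrist"]:
  p=snapshot(n); w=cloud(p); t=(w-e)@R
  m=(abs(t[...,0])<0.011)&(abs(abs(t[...,1])-0.053)<0.008)&(w[...,2]<0.1)
  q=w[m]; b=(p["pixels"][m]).sum(-1)<130
  q=q[b]; print(n,len(q),np.round(np.sort(q[:,2])[[0,2,5,10,20]],4) if len(q)>20 else np.sort(q[:,2]))
E
```

```text
t 6.6 pos [ 0.4465 -0.1356 -0.0196] tool y ang 6.6 z [-0.001  0.001 -1.   ] w 0.0881 gf 0.0 F [-0.8  0.  -1.2] j [-0.55  0.51  1.89  0.    0.74 -0.66]
scene 75 [0.0186 0.0243 0.0274 0.0305 0.0437]
wrist 2918 [0.0441 0.0473 0.0497 0.0624 0.0639]
```

>>> {"op": "arm_command", "data": {
  "rows": [
    [1, 0, 0, 0.2, 0],
    [1, 0, 0, 0.2, 0],
    [1, 0, 0, 0.08, 0],
    [1, 0, 0, 0, 0]
  ]
}}

```text
time: 7.1
eef_pos: [0.4467, -0.1357, -0.0337]
tcp_rot: [-2.09, -2.344, 0.0]
force: [-0.4, 0.4, -0.5]
gripper_width: 0.0881
gripper_force: 0.0
```

```bash
python3 d.py; python3 - <<'E'
from h import *
from scipy.spatial.transform import Rotation as Ro
o=telemetry.get_obs(); e=o["eef_pos"]; R=Ro.from_rotvec(o["tcp_rot"]).as_matrix()
p=snapshot("scene"); w=cloud(p); t=(w-e)@R
m=(abs(t[...,0])<0.011)&(abs(abs(t[...,1])-0.053)<0.008)&(w[...,2]<0.1)
q=w[m]; q=q[(p["pixels"][m]).sum(-1)<130]; print(len(q),np.round(np.sort(q[:,2])[[0,2,5,10,20]],4))
E
```

```text
t 7.1 pos [ 0.4467 -0.1357 -0.0337] tool y ang 6.6 z [-0.001  0.    -1.   ] w 0.0881 gf 0.0 F [-0.4  0.4 -0.5] j [-0.55  0.54  1.9   0.    0.71 -0.66]
77 [-0.0012  0.0056  0.009   0.0126  0.0213]
```

>>> {"op": "arm_command", "data": {
  "rows": [
    [0.3, 0, 0, 0, 0],
    [0.3, 0, 0, 0, 0],
    [0.3, 0, 0, 0, 0],
    [0.3, 0, 0, 0, 0],
    [0.3, 0, 0, 0, 0],
    [0.3, 0, 0, 0, 0],
    [0.3, 0, 0, 0, 0],
    [0.3, 0, 0, 0, 0]
  ],
  "force": 10
}}

```text
time: 7.95
eef_pos: [0.4469, -0.1359, -0.0334]
tcp_rot: [2.091, 2.345, 0.0]
force: [-0.9, 0.1, 0.8]
gripper_width: 0.0459
gripper_force: 10.0
```

>>> {"op": "arm_command", "data": {
  "rows": [
    [0.3, 0, 0, -0.4, 0],
    [0.3, 0, 0, -0.8, 0],
    [0.3, 0, 0, -0.8, 0],
    [0.3, 0, 0, -0.5, 0],
    [0.3, 0, 0, 0, 0]
  ]
}}

```text
time: 8.45
eef_pos: [0.448, -0.1365, 0.0439]
tcp_rot: [2.088, 2.342, 0.001]
force: [-0.1, -0.7, -0.5]
gripper_width: 0.0458
gripper_force: 10.0
```

```bash
python3 d.py 0.4637,0.2231,0.042
```

```text
t 8.45 pos [ 0.448  -0.1365  0.0439] tool y ang 6.6 z [ 0.004 -0.002 -1.   ] w 0.0458 gf 10.0 F [-0.1 -0.7 -0.5] j [-0.55  0.39  1.86  0.    0.89 -0.66]
0.4637,0.2231,0.042 -> units [11.847  1.889  0.038]
```

>>> {"op": "arm_command", "data": {
  "rows": [
    [0.3, 0.987, 0.157, 0, 0],
    [0.3, 0.987, 0.157, 0, 0],
    [0.3, 0.987, 0.157, 0, 0],
    [0.3, 0.987, 0.157, 0, 0],
    [0.3, 0.987, 0.157, 0, 0],
    [0.3, 0.987, 0.157, 0, 0],
    [0.3, 0.987, 0.157, 0, 0],
    [0.3, 0.987, 0.157, 0, 0],
    [0.3, 0.987, 0.157, 0, 0],
    [0.3, 0.987, 0.157, 0, 0],
    [0.3, 0.987, 0.157, 0, 0],
    [0.3, 0.987, 0.157, 0, 0],
    [0.3, 0, 0, 0, 0]
  ]
}}

```text
time: 9.75
eef_pos: [0.4619, 0.2261, 0.041]
tcp_rot: [-2.087, -2.348, 0.0]
force: [-0.4, -0.2, 0.0]
gripper_width: 0.0461
gripper_force: 10.0
```

```bash
python3 d.py 0.4637,0.2231,-0.027
```

```text
t 9.75 pos [0.4619 0.2261 0.041 ] tool y ang 6.7 z [-0.001  0.    -1.   ] w 0.0461 gf 10.0 F [-0.4 -0.2  0. ] j [0.23 0.48 1.72 0.   0.94 0.11]
0.4637,0.2231,-0.027 -> units [-0.106  0.05   2.266]
```

>>> {"op": "arm_command", "data": {
  "rows": [
    [0.3, -0.1, 0.05, 0.4, 0],
    [0.3, 0, 0, 0.7, 0],
    [0.3, 0, 0, 0.6, 0],
    [0.3, 0, 0, 0.35, 0],
    [0.3, 0, 0, 0.15, 0],
    [0.3, 0, 0, 0.07, 0],
    [0.3, 0, 0, 0, 0],
    [0.66, 0, 0, 0, 0],
    [0.66, 0, 0, 0, 0],
    [0.66, 0, 0, 0, 0],
    [0.66, 0, 0, 0, 0]
  ]
}}

```text
time: 10.85
eef_pos: [0.4645, 0.2208, -0.0263]
tcp_rot: [2.091, 2.345, 0.001]
force: [0.2, 0.0, 0.5]
gripper_width: 0.0584
gripper_force: 0.0
```

>>> {"op": "arm_command", "data": {
  "rows": [
    [0.66, 0, 0, -0.3, 0],
    [0.66, 0, 0, -0.7, 0],
    [0.66, 0, 0, -0.8, 0],
    [0.8, 0, 0, -0.6, 0],
    [0.8, 0, 0, 0, 0]
  ]
}}

```text
time: 11.35
eef_pos: [0.4658, 0.2212, 0.0481]
tcp_rot: [2.089, 2.343, 0.006]
force: [-0.1, 1.2, -0.6]
gripper_width: 0.0701
gripper_force: 0.0
```

```bash
python3 d.py 0.461,0.039,0.042; python3 - <<'E'
from h import *
for n in ["wrist","scene"]:
  p=snapshot(n); w=cloud(p)
  for l in ["small1","tray"]:
   for d in cut_out(l,p):
    m=d["region"]; q=w[m]; q=q[~np.isnan(q[:,0])]
    if len(q): print(n,l,round(d["confidence"],2),np.round(d["xy"]),m.sum(),np.round(np.percentile(q,2,0),3),np.round(np.percentile(q,98,0),3),np.median(p["pixels"][m],0))
E
```

```text
t 11.35 pos [0.4658 0.2212 0.0481] tool y ang 6.6 z [ 0.005  0.001 -1.   ] w 0.0701 gf 0.0 F [-0.1  1.2 -0.6] j [0.22 0.47 1.71 0.   0.95 0.1 ]
0.461,0.039,0.042 -> units [-6.015 -0.853  0.196]
wrist small1 0.91 [414.   3.] 442 [ 0.5    0.372 -0.001] [0.527 0.378 0.019] [69. 41. 62.]
wrist small1 0.87 [293. 369.] 550 [0.442 0.047 0.001] [0.482 0.061 0.018] [36.  52.5 79. ]
wrist small1 0.64 [317. 220.] 2899 [0.445 0.2   0.009] [0.486 0.24  0.033] [ 61. 102. 137.]
wrist small1 0.62 [469. 159.] 3728 [0.55  0.259 0.008] [0.59  0.301 0.033] [40. 69. 83.]
wrist small1 0.56 [218. 359.] 639 [0.38  0.053 0.003] [0.396 0.084 0.027] [155.  70. 128.]
wrist tray 0.96 [375. 160.] 47489 [0.402 0.185 0.004] [0.61  0.329 0.028] [ 73. 130.  69.]
scene small1 0.68 [253. 188.] 178 [ 0.589 -0.241 -0.003] [ 0.632 -0.169  0.028] [41.  56.5 86.5]
scene small1 0.66 [374. 237.] 230 [0.452 0.203 0.004] [0.49  0.242 0.033] [42. 58. 81.]
scene small1 0.63 [411. 282.] 299 [0.497 0.38  0.001] [0.538 0.42  0.029] [84. 39. 66.]
scene small1 0.55 [362. 263.] 236 [0.562 0.265 0.006] [0.599 0.304 0.033] [28.5 38.5 58. ]
scene small1 0.49 [338. 206.] 185 [0.447 0.02  0.001] [0.488 0.063 0.028] [41. 56. 87.]
scene tray 0.87 [376. 251.] 2965 [0.404 0.184 0.   ] [0.617 0.336 0.028] [48. 76. 38.]
scene tray 0.66 [272. 153.] 232 [ 0.439 -0.341  0.006] [ 0.496 -0.278  0.067] [ 93.5 112.5 125. ]
scene tray 0.6 [201. 162.] 663 [ 0.681 -0.374  0.001] [ 0.74  -0.311  0.1  ] [ 87. 107. 116.]
```

>>> {"op": "arm_command", "data": {
  "rows": [
    [0.8, -0.86, -0.122, 0, 0],
    [0.8, -0.86, -0.122, 0, 0],
    [0.8, -0.86, -0.122, 0, 0],
    [0.8, -0.86, -0.122, 0, 0],
    [0.8, -0.86, -0.122, 0, 0],
    [0.8, -0.86, -0.122, 0, 0],
    [0.8, -0.86, -0.122, 0, 0],
    [0.8, 0, 0, 0, 0]
  ]
}}

```text
time: 12.45
eef_pos: [0.4594, 0.0364, 0.0451]
tcp_rot: [-2.094, -2.341, 0.001]
force: [0.8, -0.5, 0.7]
gripper_width: 0.0704
gripper_force: 0.0
```

```bash
python3 d.py 0.461,0.039,-0.0335;python3 - <<'E'
from h import *
p=snapshot("wrist"); w=cloud(p)
for d in cut_out("small1",p):
    m=d["region"]; q=w[m]; q=q[~np.isnan(q[:,0])]
    if len(q): print(round(d["confidence"],2),np.round(d["xy"]),m.sum(),np.round(np.percentile(q,2,0),3),np.round(np.percentile(q,98,0),3),np.median(p["pixels"][m],0))
E
```

```text
t 12.45 pos [0.4594 0.0364 0.0451] tool y ang 6.4 z [-0.001 -0.    -1.   ] w 0.0704 gf 0.0 F [ 0.8 -0.5  0.7] j [-0.18  0.38  1.87 -0.    0.89 -0.29]
0.461,0.039,-0.0335 -> units [0.079 0.066 2.619]
0.87 [321. 216.] 2856 [0.442 0.02  0.004] [0.482 0.06  0.028] [ 58.  92. 137.]
0.82 [208. 163.] 3514 [0.355 0.047 0.003] [0.396 0.089 0.028] [179.  89. 152.]
0.19 [439.   6.] 4482 [0.414 0.176 0.001] [0.613 0.198 0.027] [38. 66. 43.]
```

>>> {"op": "arm_command", "data": {
  "rows": [
    [0.8, 0.05, 0.05, 0.5, 0],
    [0.8, 0, 0, 0.8, 0],
    [0.8, 0, 0, 0.7, 0],
    [0.8, 0, 0, 0.4, 0],
    [0.8, 0, 0, 0.2, 0],
    [0.8, 0, 0, 0.02, 0],
    [0.8, 0, 0, 0, 0],
    [0.3, 0, 0, 0, 0],
    [0.3, 0, 0, 0, 0],
    [0.3, 0, 0, 0, 0],
    [0.3, 0, 0, 0, 0],
    [0.3, 0, 0, 0, 0],
    [0.3, 0, 0, 0, 0]
  ]
}}

```text
time: 13.85
eef_pos: [0.461, 0.04, -0.0328]
tcp_rot: [2.091, 2.344, 0.0]
force: [-0.5, -0.1, 5.7]
gripper_width: 0.0458
gripper_force: 10.0
```

>>> {"op": "arm_command", "data": {
  "rows": [
    [0.3, 0, 0, -0.4, 0],
    [0.3, 0, 0, -0.8, 0],
    [0.3, 0, 0, -0.8, 0],
    [0.3, 0, 0, -0.6, 0],
    [0.3, 0, 0, 0, 0]
  ]
}}

```text
time: 14.35
eef_pos: [0.4621, 0.04, 0.0472]
tcp_rot: [2.088, 2.342, 0.004]
force: [0.6, 0.2, -1.3]
gripper_width: 0.0459
gripper_force: 10.0
```

```bash
python3 d.py 0.4569,0.2827,0.043
```

```text
t 14.35 pos [0.4621 0.04   0.0472] tool y ang 6.6 z [ 0.004 -0.001 -1.   ] w 0.0459 gf 10.0 F [ 0.6  0.2 -1.3] j [-0.17  0.37  1.87  0.    0.9  -0.28]
0.4569,0.2827,0.043 -> units [8.058 0.752 0.134]
```

>>> {"op": "arm_command", "data": {
  "rows": [
    [0.3, 0.895, 0.084, 0, 0],
    [0.3, 0.895, 0.084, 0, 0],
    [0.3, 0.895, 0.084, 0, 0],
    [0.3, 0.895, 0.084, 0, 0],
    [0.3, 0.895, 0.084, 0, 0],
    [0.3, 0.895, 0.084, 0, 0],
    [0.3, 0.895, 0.084, 0, 0],
    [0.3, 0.895, 0.084, 0, 0],
    [0.3, 0.895, 0.084, 0, 0],
    [0.3, 0, 0, 0, 0],
    [0.3, 0, 0, 0, 0]
  ]
}}

```text
time: 15.45
eef_pos: [0.4552, 0.2825, 0.0441]
tcp_rot: [-2.089, -2.345, 0.002]
force: [0.2, -0.3, -0.0]
gripper_width: 0.0458
gripper_force: 10.0
```

```bash
python3 d.py 0.4569,0.2827,-0.0265
```

```text
t 15.45 pos [0.4552 0.2825 0.0441] tool y ang 6.6 z [-0.001 -0.001 -1.   ] w 0.0458 gf 10.0 F [ 0.2 -0.3 -0. ] j [ 0.34  0.51  1.65 -0.    0.98  0.22]
0.4569,0.2827,-0.0265 -> units [0.    0.061 2.353]
```

>>> {"op": "arm_command", "data": {
  "rows": [
    [0.3, 0, 0.05, 0.4, 0],
    [0.3, 0, 0, 0.7, 0],
    [0.3, 0, 0, 0.6, 0],
    [0.3, 0, 0, 0.4, 0],
    [0.3, 0, 0, 0.17, 0],
    [0.3, 0, 0, 0.07, 0],
    [0.3, 0, 0, 0, 0],
    [0.66, 0, 0, 0, 0],
    [0.66, 0, 0, 0, 0],
    [0.66, 0, 0, 0, 0],
    [0.66, 0, 0, 0, 0]
  ]
}}

```text
time: 16.55
eef_pos: [0.4574, 0.283, -0.025]
tcp_rot: [2.091, 2.345, 0.001]
force: [-0.0, 0.4, 0.1]
gripper_width: 0.0586
gripper_force: 0.0
```

>>> {"op": "arm_command", "data": {
  "rows": [
    [0.66, 0, 0, -0.3, 0],
    [0.66, 0, 0, -0.7, 0],
    [0.66, 0, 0, -0.8, 0],
    [0.6, 0, 0, -0.9, 0],
    [0.6, 0, 0, -0.9, 0],
    [0.6, 0, 0, -0.6, 0],
    [0.6, 0, 0, 0, 0]
  ]
}}

```text
time: 17.25
eef_pos: [0.4585, 0.2834, 0.1036]
tcp_rot: [2.089, 2.343, 0.007]
force: [-0.1, -1.0, 0.1]
gripper_width: 0.0531
gripper_force: 0.0
```

```bash
python3 d.py 0.460,-0.309,0.093; python3 - <<'E'
from h import *
p=snapshot("wrist"); w=cloud(p)
for l in ["small1","tray"]:
   for d in cut_out(l,p):
    m=d["region"]; q=w[m]; q=q[~np.isnan(q[:,0])]
    if len(q): print(l,round(d["confidence"],2),np.round(d["xy"]),m.sum(),np.round(np.percentile(q,2,0),3),np.round(np.percentile(q,98,0),3),np.median(p["pixels"][m],0))
p=snapshot("top"); w=cloud(p)
for l in ["big"]:
   for d in cut_out(l,p):
    m=d["region"]; q=w[m]; q=q[~np.isnan(q[:,0])]
    print(l,d["confidence"],np.round(np.percentile(q,2,0),3),np.round(np.percentile(q,98,0),3),"stem",np.round(np.median(q[q[:,2]>.058],0),3),len(q[q[:,2]>.058]),np.round(np.median(q[(q[:,2]>.02)&(q[:,2]<.035)],0),3))
E
```

```text
t 17.25 pos [0.4585 0.2834 0.1036] tool y ang 6.6 z [ 0.005  0.002 -1.   ] w 0.0531 gf 0.0 F [-0.1 -1.   0.1] j [0.34 0.44 1.59 0.   1.11 0.22]
0.460,-0.309,0.093 -> units [-19.624  -2.207   0.318]
small1 0.96 [239. 358.] 471 [0.38  0.06  0.002] [0.396 0.087 0.027] [137.  62. 113.]
small1 0.86 [392.  77.] 2634 [0.489 0.375 0.003] [0.531 0.416 0.028] [111.  56.  95.]
small1 0.75 [434. 211.] 2009 [0.55  0.261 0.008] [0.592 0.302 0.033] [ 58.  99. 132.]
small1 0.73 [316. 258.] 1716 [0.445 0.2   0.008] [0.486 0.24  0.033] [ 57.  96. 130.]
small1 0.68 [316. 200.] 1932 [0.438 0.262 0.008] [0.479 0.303 0.033] [ 61. 102. 131.]
tray 0.86 [364. 212.] 20997 [0.402 0.183 0.003] [0.609 0.332 0.028] [118. 200.  86.]
tray 0.37 [430. 212.] 2023 [0.55  0.261 0.007] [0.59  0.302 0.033] [ 58.  99. 132.]
big 0.95 [ 0.431 -0.342  0.018] [ 0.49  -0.282  0.069] stem [ 0.46  -0.311  0.068] 34 [ 0.459 -0.308  0.027]
big 0.28 [ 0.373  0.484 -0.001] [0.53  0.557 0.024] stem [nan nan nan] 0 [0.451 0.513 0.021]
  return _methods._mean(a, axis=axis, dtype=dtype,
  ret = um.true_divide(
```

>>> {"op": "arm_command", "data": {
  "rows": [
    [0.6, -0.981, -0.111, 0, 0],
    [0.6, -0.981, -0.111, 0, 0],
    [0.6, -0.981, -0.111, 0, 0],
    [0.6, -0.981, -0.111, 0, 0],
    [0.6, -0.981, -0.111, 0, 0],
    [0.6, -0.981, -0.111, 0, 0],
    [0.6, -0.981, -0.111, 0, 0],
    [0.6, -0.981, -0.111, 0, 0],
    [0.6, -0.981, -0.111, 0, 0],
    [0.6, -0.981, -0.111, 0, 0],
    [0.6, -0.981, -0.111, 0, 0],
    [0.6, -0.981, -0.111, 0, 0],
    [0.6, -0.981, -0.111, 0, 0],
    [0.6, -0.981, -0.111, 0, 0],
    [0.6, -0.981, -0.111, 0, 0],
    [0.6, -0.981, -0.111, 0, 0],
    [0.6, -0.981, -0.111, 0, 0],
    [0.6, -0.981, -0.111, 0, 0],
    [0.6, -0.981, -0.111, 0, 0],
    [0.6, -0.981, -0.111, 0, 0]
  ]
}}

```text
time: 19.5
eef_pos: [0.4578, -0.3104, 0.0998]
tcp_rot: [-2.09, -2.343, -0.0]
force: [-0.3, 0.6, 0.1]
gripper_width: 0.0529
gripper_force: 0.0
```

>>> {"op": "arm_command", "data": {
  "rows": [
    [0.6, 0, 0, 0, 1],
    [0.6, 0, 0, 0, 1],
    [0.6, 0, 0, 0, 1],
    [0.6, 0, 0, 0, 1],
    [0.6, 0, 0, 0, 1],
    [0.6, 0, 0, 0, 1],
    [0.6, 0, 0, 0, 1],
    [0.6, 0, 0, 0, 1],
    [0.6, 0, 0, 0, 1],
    [0.6, 0, 0, 0, 1],
    [0.6, 0, 0, 0, 1],
    [0.6, 0, 0, 0, 0.93],
    [0.6, 0, 0, 0, 0]
  ]
}}

```text
time: 20.8
eef_pos: [0.458, -0.3092, 0.0999]
tcp_rot: [-3.115, -0.396, 0.001]
force: [-0.3, -0.5, -0.0]
gripper_width: 0.0528
gripper_force: 0.0
```

```bash
python3 d.py 0.460,-0.310,-0.004; python3 - <<'E'
from h import *
p=snapshot("wrist"); w=cloud(p)
for d in cut_out("big",p)[:1]:
    m=d["region"]; q=w[m]; q=q[~np.isnan(q[:,0])]
    print(d["confidence"],np.round(np.percentile(q,2,0),3),np.round(np.percentile(q,98,0),3),"stem top",np.round(np.percentile(q[q[:,2]>.063],[2,50,98],axis=0),3))
p=snapshot("scene"); w=cloud(p); d=cut_out("big",p)[0]; q=w[d["region"]]
c=np.array([.46,-.31]); r=np.hypot(q[:,0]-c[0],q[:,1]-c[1])
for z in range(0,30,4):
    s=r[(q[:,2]*1000>=z)&(q[:,2]*1000<z+4)&(r<.045)]
    if len(s): print(z,len(s),np.round(np.median(s)*1000,1))
E
```

```text
t 20.8 pos [ 0.458  -0.3092  0.0999] tool y ang -75.5 z [-0.001  0.001 -1.   ] w 0.0528 gf 0.0 F [-0.3 -0.5 -0. ] j [-0.81  0.47  1.55 -0.    1.12  0.51]
0.460,-0.310,-0.004 -> units [0.06  0.048 3.462]
0.95 [ 0.435 -0.342  0.018] [ 0.493 -0.284  0.068] stem top [[ 0.455 -0.321  0.064]
 [ 0.463 -0.313  0.068]
 [ 0.471 -0.306  0.069]]
0 3 27.7
4 7 28.7
8 11 32.9
12 15 32.6
16 22 34.7
20 39 30.7
24 79 24.2
28 14 17.7
```

>>> {"op": "arm_command", "data": {
  "rows": [
    [0.6, 0.07, 0.11, 0.4, 0],
    [0.6, 0, 0, 0.8, 0],
    [0.6, 0, 0, 0.8, 0],
    [0.6, 0, 0, 0.7, 0],
    [0.6, 0, 0, 0.5, 0],
    [0.6, 0, 0, 0.26, 0],
    [0.6, 0, 0, 0, 0],
    [0.05, 0, 0, 0, 0],
    [0.05, 0, 0, 0, 0],
    [0.05, 0, 0, 0, 0],
    [0.05, 0, 0, 0, 0],
    [0.05, 0, 0, 0, 0],
    [0.05, 0, 0, 0, 0],
    [0.05, 0, 0, 0, 0]
  ],
  "force": 4
}}

```text
time: 22.4
eef_pos: [0.4613, -0.3122, -0.0029]
tcp_rot: [3.116, 0.397, 0.001]
force: [-0.8, -0.2, 1.1]
gripper_width: 0.0179
gripper_force: 4.0
```

```bash
python3 d.py
```

```text
t 22.4 pos [ 0.4613 -0.3122 -0.0029] tool y ang -75.5 z [ 0. -0. -1.] w 0.0179 gf 3.99 F [-0.8 -0.2  1.1] j [-0.81  0.62  1.61  0.    0.91  0.51]
```

>>> {"op": "arm_command", "data": {
  "rows": [
    [0.05, 0, 0, 0.05, 0],
    [0.05, -0.1, 0, 0.02, 0],
    [0.05, -0.1, 0, 0, 0],
    [0.05, -0.1, 0, 0, 0],
    [0.05, -0.1, 0, 0, 0],
    [0.05, -0.1, 0, 0, 0],
    [0.05, -0.1, 0, 0, 0],
    [0.05, -0.1, 0, 0, 0]
  ],
  "force": 3
}}

```text
time: 23.2
eef_pos: [0.4406, -0.3175, -0.0051]
tcp_rot: [3.116, 0.397, 0.0]
force: [1.7, -0.2, 3.0]
gripper_width: 0.0179
gripper_force: 4.0
```

```bash
cat > b.py <<'E'
import sys
from h import *
from scipy.spatial.transform import Rotation as Ro
n=sys.argv[1] if len(sys.argv)>1 else "scene"
p=snapshot(n); w=cloud(p); o=telemetry.get_obs(); e=o["eef_pos"]
ds=cut_out("big",p)
for d in ds[:2]:
    m=d["region"]; q=w[m]; q=q[~np.isnan(q[:,0])]; q=q[np.linalg.norm(q-e,axis=1)<.15]
    if len(q): print(n,round(d["confidence"],2),d["xy"],m.sum(),"lo",np.round(np.percentile(q,2,0),3),"hi",np.round(np.percentile(q,98,0),3),"med",np.round(np.median(q,0),3))
if len(sys.argv)>2:
    V=p["view"]; c=V@np.append(e,1); f=200/np.tan(np.radians(p["fov_y"])/2)
    u=int(p["cx"]+f*c[0]/-c[2]); v=int(p["cy"]-f*c[1]/-c[2])
    u0=min(max(u-65,0),510); v0=min(max(v-60,0),300)
    cv2.imwrite(sys.argv[2],cv2.resize(p["pixels"][v0:v0+100,u0:u0+130],None,fx=5,fy=5,interpolation=cv2.INTER_CUBIC)); print("crop",u0,v0)
E
python3 d.py; python3 b.py scene pics/p1.png
```

```text
t 23.2 pos [ 0.4406 -0.3175 -0.0051] tool y ang -75.5 z [ 0. -0. -1.] w 0.0179 gf 3.98 F [ 1.7 -0.2  3. ] j [-0.84  0.6   1.66  0.    0.88  0.48]
scene 0.58 [274.7, 155.0] 169 lo [ 0.433 -0.322  0.013] hi [ 0.485 -0.279  0.056] med [ 0.462 -0.296  0.033]
crop 213 100
```

View pics/p1.png

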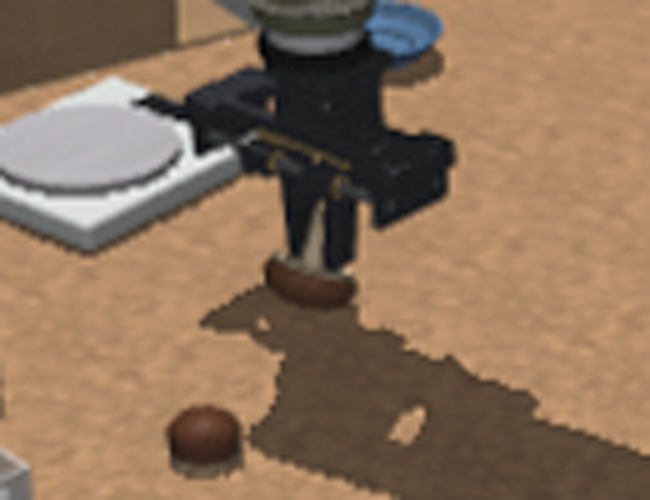

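The crop shows the mushroom tilting in the grip: the cap at (310,280) is turned and its far (left) rim raised. Contact forces are gentle, so I'll continue the drag.

>>> {"op": "arm_command", "data": {
  "rows": [
    [0.05, -0.1, 0, 0, 0],
    [0.05, -0.1, 0, 0, 0],
    [0.05, -0.1, 0, 0, 0],
    [0.05, -0.1, 0, 0, 0],
    [0.05, -0.1, 0, 0, 0],
    [0.05, -0.1, 0, 0, 0],
    [0.05, 0, 0, 0, 0]
  ]
}}

```text
time: 24.0
eef_pos: [0.4227, -0.3217, -0.0056]
tcp_rot: [-3.115, -0.397, 0.001]
force: [0.5, 0.5, 0.4]
gripper_width: 0.0179
gripper_force: 3.1
```

>>> {"op": "arm_command", "data": {
  "rows": [
    [0.05, 0, 0, 0, 0],
    [0.05, 0, 0, 0, 0],
    [0.05, 0, 0, -0.3, 0],
    [0.05, 0, 0, -0.6, 0],
    [0.05, 0, 0, -0.9, 0],
    [0.05, 0, 0, -0.9, 0],
    [0.05, 0, 0, -0.9, 0],
    [0.05, 0, 0, -0.9, 0],
    [0.05, 0, 0, -0.9, 0],
    [0.05, 0, 0, -0.9, 0],
    [0.05, 0, 0, -0.5, 0],
    [0.05, 0, 0, 0, 0],
    [0.05, 0, 0, 0, 0]
  ],
  "force": 15
}}

```text
time: 25.3
eef_pos: [0.4232, -0.3216, 0.1984]
tcp_rot: [-3.116, -0.397, 0.0]
force: [-0.4, -0.5, -1.6]
gripper_width: 0.0171
gripper_force: 15.1
```

```bash
python3 d.py; python3 b.py scene pics/p2.png; python3 - <<'E'
from h import *
from scipy.spatial.transform import Rotation as Ro
o=telemetry.get_obs(); e=o["eef_pos"]; R=Ro.from_rotvec(o["tcp_rot"]).as_matrix(); G=e-R[:,2]*0.057
for n in ["wrist","scene"]:
  p=snapshot(n); w=cloud(p); t=((w-G)@R)*1000; hsv=cv2.cvtColor(p["pixels"],cv2.COLOR_BGR2HSV)
  m=(np.linalg.norm(t,axis=-1)<85)&(t[...,2]>-40)&(hsv[...,1]>40)&(p["pixels"].sum(-1)>90)
  q=t[m]; print(n,len(q),np.round(np.percentile(q,[2,50,98],axis=0),1))
  # cream underside plane
  c=m&(hsv[...,2]>120)&(hsv[...,1]<110); s=t[c]; s=s[(s[:,2]>3)]
  if len(s)>40:
    k=s
    for i in range(6):
      c0=k.mean(0); nn=np.linalg.svd(k-c0)[2][2]; nn*=np.sign(-nn[2]); k=s[abs((s-c0)@nn)<4]
    print("cream plane n(tool)",np.round(nn,3),"tilt",np.degrees(np.arctan2(-nn[0],-nn[2])),len(k),len(s),np.round(c0,1))
E
```

```text
t 25.3 pos [ 0.4232 -0.3216  0.1984] tool y ang -75.5 z [-0.  0. -1.] w 0.0171 gf 15.06 F [-0.4 -0.5 -1.6] j [-0.87  0.33  1.48 -0.    1.33  0.45]
scene 0.56 [273.7, 94.5] 234 lo [ 0.429 -0.329  0.212] hi [ 0.473 -0.283  0.26 ] med [ 0.457 -0.3    0.242]
crop 215 44
wrist 12529 [[ -6.4 -25.5 -27.6]
 [ 15.2   0.7   0.8]
 [ 46.1  27.4  18.8]]
cream plane n(tool) [-0.681  0.209 -0.702] tilt 44.12644352740993 649 894 [15.7  8.4  8.7]
scene 217 [[  3.5 -32.2  -6.2]
 [ 37.3 -12.5  11.3]
 [ 52.   17.6  42.5]]
```

View pics/p2.png

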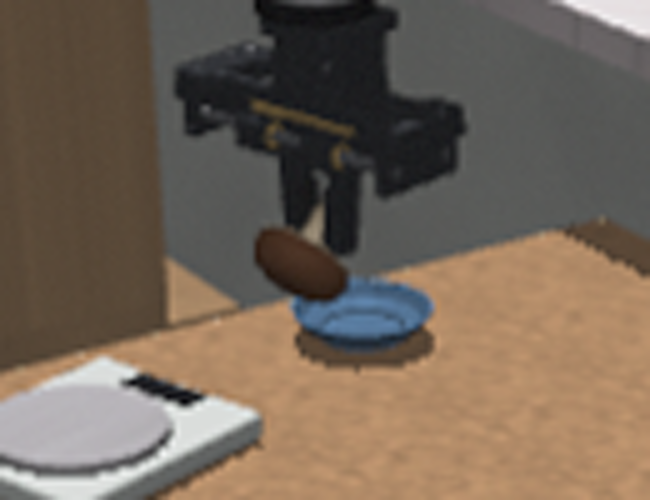

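The crop shows the mushroom held in the air with the stem in the fingers at (318,220), the cap tilted and its crown facing down and outward. I'll fit its pose precisely from the depth data.

```bash
cat > fit.py <<'E'
from h import *
from scipy.optimize import least_squares
from scipy.spatial.transform import Rotation as Ro
N=np.array([-.62115,-.16185,.7668]); C=np.array([.72766,.10377,.0626]); X=np.array([.74202,.19334,.64189]); Y=np.array([-.25214,.96769,0])
o=telemetry.get_obs(); e=o["eef_pos"]; R=Ro.from_rotvec(o["tcp_rot"]).as_matrix(); G=e-R[:,2]*0.057
P=[]
for n in ["wrist","scene","top"]:
  p=snapshot(n); w=cloud(p); ds=cut_out("big",p)
  for d in ds[:2]:
    m=cv2.erode(d["region"].astype(np.uint8),np.ones((3,3)) if n=="wrist" else np.ones((2,2)))>0
    m&=(p["pixels"].max(-1).astype(int)-p["pixels"].min(-1)>18)   # not the grey fingers
    q=w[m]; q=q[~np.isnan(q[:,0])]; q=q[np.linalg.norm(q-G,axis=1)<.09]
    if len(q)>30: P.append(q[np.random.default_rng(0).permutation(len(q))[:600]]); print(n,round(d["confidence"],2),len(q)); break
q=np.vstack(P)
a0=R@np.array([-np.sin(.72),0,-np.cos(.72)])
B=np.linalg.svd(a0[None])[2][1:]
def ax(v): a=a0+v[0]*B[0]+v[1]*B[1]; return a/np.linalg.norm(a)
def res(v):
    a=ax(v); d=q-(G-a0*.053+v[2:5]); z=d@a; r=np.linalg.norm(d-np.outer(z,a),axis=1)
    stem=np.hypot(r-.009,np.maximum(.026-z,0)+np.maximum(z-.068,0))
    disc=np.hypot(z-.026,np.maximum(r-.033,0)+np.maximum(.009-r,0))
    c=.013; zz=np.minimum(z-c,0); rho=np.hypot(r/.033,zz/c)
    dome=np.where(z<c,abs(rho-1)*np.hypot(r,zz)/np.maximum(rho,1e-6),np.hypot(r-.033,np.maximum(z-.026,0)))
    return np.min([stem,disc,dome],axis=0)
s=least_squares(res,np.zeros(5),loss="soft_l1",f_scale=.003); a=ax(s.x); cr=G-a0*.053+s.x[2:5]
print("rms",np.sqrt(np.mean(res(s.x)**2)),"axis",np.round(a,3),"crown",np.round(cr,4),"angle to N deg",np.degrees(np.arccos(a@N)),"tilt",np.degrees(np.arccos(a[2])),"yaw",np.degrees(np.arctan2(a[1],a[0])))
print("crown in tablet xyz",np.round([(cr-C)@X,(cr-C)@Y,(cr-C)@N],4),"stem z",(cr+.068*a-C)@N)
T=C+.15*N; print("target crown",T,"eef target",np.round(e+T-cr,4)); dl=T-cr; print("units",np.round(R.T@dl/.03,3),"up first then:",np.round(R.T@np.array([dl[0],dl[1],0])/.03,3))
E
python3 fit.py
```

```text
wrist 0.86 8408
scene 0.54 173
top 0.67 126
rms 0.002767600742209163 axis [-0.719 -0.163  0.676] crown [ 0.4554 -0.3141  0.2196] angle to N deg 7.6396319876379986 tilt 47.469894896424385 yaw -167.21591463563905
crown in tablet xyz [-0.1821 -0.3357  0.3572] stem z 0.4245886609277889
target crown [0.6344875 0.0794925 0.17762  ] eef target [0.6023 0.072  0.1559]
units [  9.073 -11.201   1.411] up first then: [ 9.0720e+00 -1.1203e+01  1.0000e-02]
```

>>> {"op": "arm_command", "data": {
  "rows": [
    [0.05, 0.2, -0.25, 0, 0],
    [0.05, 0.35, -0.43, 0, 0],
    [0.05, 0.5, -0.617, 0, 0],
    [0.05, 0.5, -0.617, 0, 0],
    [0.05, 0.5, -0.617, 0, 0],
    [0.05, 0.5, -0.617, 0, 0],
    [0.05, 0.5, -0.617, 0, 0],
    [0.05, 0.5, -0.617, 0, 0],
    [0.05, 0.5, -0.617, 0, 0],
    [0.05, 0.5, -0.617, 0, 0],
    [0.05, 0.5, -0.617, 0, 0],
    [0.05, 0.5, -0.617, 0, 0],
    [0.05, 0.5, -0.617, 0, 0],
    [0.05, 0.5, -0.617, 0, 0],
    [0.05, 0.5, -0.617, 0, 0],
    [0.05, 0.5, -0.617, 0, 0],
    [0.05, 0.5, -0.617, 0, 0],
    [0.05, 0.5, -0.617, 0, 0],
    [0.05, 0.35, -0.43, 0, 0],
    [0.05, 0.17, -0.22, 0, 0]
  ]
}}

```text
time: 27.8
eef_pos: [0.6025, 0.0737, 0.1987]
tcp_rot: [-3.116, -0.4, 0.0]
force: [0.4, -0.0, -1.7]
gripper_width: 0.0171
gripper_force: 15.1
```

>>> {"op": "arm_command", "data": {
  "rows": [
    [0.05, 0, 0, 0.2, 0],
    [0.05, 0, 0, 0.3, 0],
    [0.05, 0, 0, 0.3, 0],
    [0.05, 0, 0, 0.3, 0],
    [0.05, 0, 0, 0.2, 0],
    [0.05, 0, 0, 0.1, 0],
    [0.05, 0, 0, 0, 0],
    [0.05, 0, 0, 0, 0],
    [0.05, 0, 0, 0, 0]
  ]
}}

```text
time: 28.7
eef_pos: [0.6027, 0.0717, 0.1572]
tcp_rot: [3.116, 0.397, 0.001]
force: [0.2, 1.1, -0.6]
gripper_width: 0.0174
gripper_force: 15.1
```

```bash
python3 d.py; python3 fit.py; python3 b.py scene pics/p3.png; python3 - <<'E'
from h import *
p=snapshot("top"); w=cloud(p); cv2.imwrite("pics/top9.png",p["pixels"])
for n in ["top","scene"]:
  p=snapshot(n); w=cloud(p)
  for d in cut_out("small1",p):
    q=w[d["region"]]; q=q[~np.isnan(q[:,0])]
    if len(q): print(n,round(d["confidence"],2),np.round(np.median(q,0),3),np.median(p["pixels"][d["region"]],0))
E
```

```text
t 28.7 pos [0.6027 0.0717 0.1572] tool y ang -75.5 z [ 0.001 -0.    -1.   ] w 0.0174 gf 15.06 F [ 0.2  1.1 -0.6] j [-0.07  0.53  1.3   0.    1.31  1.24]
wrist 0.79 8318
rms 0.0007082221080772594 axis [-0.699 -0.175  0.694] crown [0.6334 0.0785 0.1791] angle to N deg 6.138755077520058 tilt 46.06075625467589 yaw -165.96168495807916
crown in tablet xyz [-0.     -0.0007  0.152 ] stem z 0.21958019575010054
target crown [0.6344875 0.0794925 0.17762  ] eef target [0.6038 0.0727 0.1557]
units [ 0.043 -0.023  0.05 ] up first then: [ 0.043 -0.023  0.   ]
scene 0.87 [296.5, 175.5] 358 lo [0.606 0.063 0.173] hi [0.652 0.11  0.221] med [0.634 0.092 0.204]
crop 239 123
top 0.77 [0.457 0.279 0.029] [23. 38. 49.]
top 0.74 [0.569 0.278 0.029] [23. 38. 49.]
top 0.64 [ 0.603 -0.191  0.024] [32. 55. 88.]
top 0.5 [0.464 0.218 0.029] [32. 54. 77.]
top 0.44 [0.509 0.391 0.024] [116.5  51.   96. ]
scene 0.75 [ 0.614 -0.181  0.018] [41.  55.5 83. ]
scene 0.63 [0.476 0.227 0.025] [42. 58. 81.]
scene 0.61 [0.581 0.29  0.026] [29. 39. 57.]
scene 0.55 [0.469 0.29  0.025] [29. 39. 58.]
scene 0.53 [0.522 0.404 0.019] [109.  58.  98.]
scene 0.43 [0.385 0.077 0.019] [106.   52.   85.5]
```

View pics/p3.png

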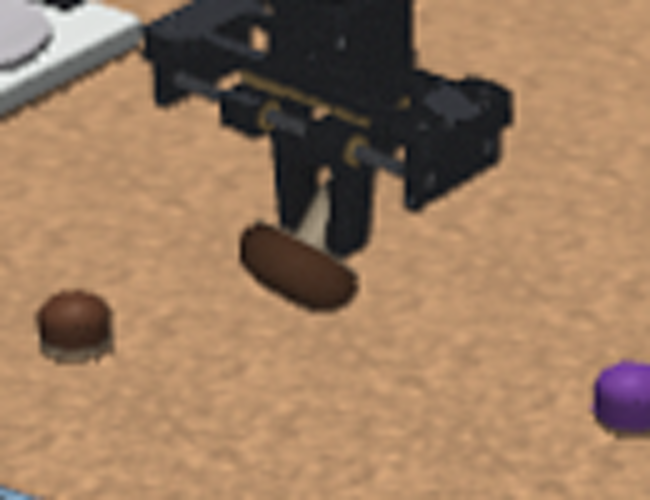

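The picture shows the big mushroom held with its crown (300,265) down towards the tablet. The fit gives it centred within 1 mm, 152 mm from the glass and 6° off square. Three small mushrooms are in the tray and the spare is on the counter. I'll hold still briefly, then hand in.

>>> {"op": "arm_command", "data": {
  "rows": [
    [0.05, 0, 0, 0, 0],
    [0.05, 0, 0, 0, 0],
    [0.05, 0, 0, 0, 0],
    [0.05, 0, 0, 0, 0],
    [0.05, 0, 0, 0, 0]
  ]
}}

```text
time: 29.85
eef_pos: [0.6025, 0.0717, 0.1568]
tcp_rot: [-3.116, -0.397, 0.0]
force: [-0.6, 0.6, -0.6]
gripper_width: 0.0175
gripper_force: 15.1
```

```bash
python3 -c "
from bench import workorder
print(workorder.close_job())"
```

```text
the job is handed in; nothing more can be done
None
```

I handed the job in at about 30 s (no verdict came back): three small mushrooms lie crown up in the tray, the spare is on the counter, and the big one is held still before the tablet, measured within 1 mm of centre, 152 mm from the glass and about 6° off square.

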